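# Feed two castellated nuts from the tilting tray into the slide channel

## Task

Take the steel castellated nut that stands on the counter and set it gently down, castle end up, in the free half of the blue-floored tilting tray, beside the one already there. Then raise the tray by its red bar so that both nuts slide along the guide rail in single file into the aluminium channel, and lower the tray back to level and let go, with both nuts lying in the channel.

Things in the scene. Friction and masses are not known exactly. Their poses are not given: they have to be found in the camera images.
- nut_counter: Steel castellated nut standing on the counter, to be picked (not the brass plain nut or white round spacer nearby). Hexagon 34 mm across flats, 39 across corners, body 22 mm high, six teeth (inside the flats) to 32 mm; about 110 g. Origin: centre of its underside; z up through the bore; two flats face +y and -y, others every 60 degrees.
- nut_tray: The identical castellated nut that already stands in the tray, in the half next to the guide rail. Same sizes, origin and axes.
- tray (a joint): Tilt of the tray, rad: 0 = level at rest, up to 0.85 as the bar is raised. Turns easily on a level hinge across its far (mouth) end; sinks softly back to 0 when let go. The liner is polished: nuts begin to slide at 0.2 to 0.45 rad; raised to 0.7 and held a second, all run into the channel.
- tray_handle (a point): Middle of the red round bar (14 mm thick, 112 long, on thin arms 52 mm either side) at the tray's end nearest the robot, 112 mm above the counter when level; 38 mm clear to the tray's end wall. x: level towards the hinge, tilting with the tray; y along the bar; z up. Hinge line: 265 mm along x, 22 mm down z, parallel to y. The bar can turn between fingers. 0.7 rad raises it 165 mm.
- tray_free_spot (a point): Point on the tray floor, 94 mm above the counter, mid free half: set the nut's underside here. Axes as the handle's. End wall 61 mm off in -x, side wall 34 mm in +y (both 18 mm high), slanting guide 50 mm or more in +x, centre of the other nut 58 to 68 mm in -y and up to 30 mm fore or aft; the 22 mm high guide rail lies beyond it.
- channel: Fixed aluminium channel (drawer-slide profile) taking nuts from the tray's mouth: inner width 44 mm, walls 22 mm, 135 mm long to a black end stop, sloping down 22 degrees. Origin: mid floor at its upper end, 88 mm above the counter; x down along it, y across (parallel to the hinge), z square to its floor. A nut in it has its origin 25 to 140 mm along x.
Things that resemble listed ones, but are neither listed nor needed, are in the scene too. Leave any green look-alike of the nut_counter alone. What is shaped like the nut_tray but purple is not meant.

How it is judged:
By the outcome, as a careful person would: the job done as asked, in the order asked, and still so for the second after the job is handed in, with the robot touching nothing.
It also fails if it takes over 50 s, if anything falls off the work surface, if the arm or the gripper's body presses on something with over 40 N, if the wrist force passes 120 N, or if a joint passes its speed limit or range.

## Robot

A 7-joint arm with a two-finger parallel gripper is mounted at the origin on the work surface. World frame = base frame: x ahead of the robot, y to its left, z up, the work surface at z = 0. Lengths are in m, angles in rad, forces in N, time in s.
With the tool pointing down it reaches from about 0.4 to 0.85 m from the base axis. Payload 10.4 kg.
Tool frame: the origin (TCP) lies between the finger pads; the fingertips stand manip.finger_overhang ahead of it and the grasp point (between the pads) lies 11 mm behind it (manip.finger_overhang is the distance from the TCP to the fingertips, in m); x points along the fingers, z is the direction in which the jaws open and shut, and the axes are right-handed (so a half turn about x gives the same grasp; the last joint's range is limited). The gripper opens to 85 mm and grips with 20 to 120 N. Pads are 22 mm wide; open, the fingers measure 114 mm over their backs; the gripper's body (76 mm by 85 mm) begins 54 mm behind the grasp point. The pads swing forward as they close: fully open they stand 13 mm farther back than shut.
Start: joints at [1.09, 0.332, -0.065, 1.46, 0.022, 1.35, -0.088], TCP at [0.276, -0.561, 0.239] pointing down, gripper open.
Joint ranges: [-2.6, 2.6], [-0.5, 2.12], [-1.47, 1.34], [0.16, 2.42], [-1.27, 4.41], [0.06, 2.06], [-2.6, 2.6]. Speed limits (rad/s): [2.22, 2.22, 2.79, 2.79, 3.14, 3.14, 3.14].

## Interface

Orientations are given as a unit quaternion [x, y, z, w].
In Python, from workcell import get_obs, camera, workorder, manip gives the robot as it stands. The module is installed in compiled form; this text tells all that it offers.
- The arm moves only by the tool play_rows, never from a script. Its argument "increments" is text: rows parted by semicolons, each of 4 numbers parted by spaces: the shift along the tool's x, y, z in m, then the turn about the tool's x in rad. A call has 1 to 20 rows; each row shifts and turns the pose as measured when the row begins, along the tool's axes as they then stand; what a row does not reach is not made up. A row lasts 1/10 s, in which the tool goes at most 50 mm and 8.59 degrees, less where a joint would pass 70% of its speed; a pose out of reach is approached as far as the arm can. A call is refused whole if a number of a shift passes 0.05 or a number of a turn 0.15, either way. A call with a gripper value outside its range is refused whole. "hand" is the gripper command: -1 is fully open, 1 is shut, values between are in proportion, set as the call begins (left out, the last holds). The fingers move at their own pace and stop on an object; "squeeze" is the grip in N (left out, the last holds). Time passes only in rows, so rows that do not move let the fingers close. It gives the time, the measured TCP pose, the force and the opening at its end, in the units of the state.
- get_obs(): the state, without advancing time (a new reading comes with each control period).
- camera(name): name is "scene" or "top" or "wrist"; returns a dict with "img" (400x640x3 uint8, blue, green, red), "fov_y" (degrees; the focal length in pixels is half the picture's height over the tangent of half this angle, whatever the lens; pixels are square), "cx", "cy" (the principal point, pixels), "distortion" ([k1, k2, p1, p2, k3] as OpenCV has them; the pictures are not rectified), "R" (3x3) and "t" (3): a world point X has camera coordinates R X + t; the wrist camera has in their place "tool_from_camera" (4x4, takes a point from camera to tool coordinates, whose origin is the TCP and whose axes are the tool frame's). Camera axes: x right, y down, z forward; pixel columns grow to the right and rows downward; lengths in m; the calibration is good to about 2 mm. A picture is of the moment at which its call begins: read the wrist's pose just before it. There is no depth.
- workorder.hand_in(): hands the job in, once; it reports no verdict.
The state is a dict: "clock": time; "joint_pos": joint angles; "joint_velocities": joint speeds; "tau": joint torques, N m; "position": TCP position; "ee_rot": TCP orientation; "ft_force": force on the tool from outside, world axes, zero at the start; "torque": the same for the moment, N m; "grip_width": opening from 0.0 (shut) to 1.0 (fully open).
Only numpy, scipy, OpenCV 4.12 (cv2) and the standard library are available. Lean on these libraries where they do the work, as an engineer would, in place of code of your own. Each camera call takes 0.05 s, during which the arm holds its last target.

## Working session

There is one attempt and no reset: what is moved stays moved. The work goes in short steps, Python scripts to look and compute and a tool call to move; the robot and the scene stay as the last step left them, time stands still between calls to the robot, and variables do not carry over. Pictures are saved under pics/ and viewed, and the job is handed in when it is done.

Besides the shell and the picture viewer there is one more tool, called after "Call:" by a JSON object that holds its "fn" and its "kwargs". play_rows: Moves the arm, as the interface text tells. Its arguments: {"type":"object","properties":{"increments":{"type":"string"},"hand":{"type":"number"},"squeeze":{"type":"number"}},"required":["increments"]}

```bash
mkdir -p pics
cat > h.py <<'E'
import numpy as np, cv2
from workcell import get_obs, camera, workorder, manip
def K(c):
    f=200/np.tan(np.radians(c['fov_y'])/2); return np.array([[f,0,c['cx']],[0,f,c['cy']],[0,0,1]])
def pose():
    from scipy.spatial.transform import Rotation as R
    o=get_obs(); T=np.eye(4); T[:3,:3]=R.from_quat(o['ee_rot']).as_matrix(); T[:3,3]=o['position']; return T
def ext(c,T=None):
    if 'R' in c: return np.array(c['R']),np.array(c['t'])
    W=T@np.array(c['tool_from_camera']); return W[:3,:3].T,-W[:3,:3].T@W[:3,3]
def onz(c,uv,z,T=None):
    R,t=ext(c,T); p=cv2.undistortPoints(np.array([[uv]],float),K(c),np.array(c['distortion'],float))[0,0]
    d=R.T@np.array([p[0],p[1],1]); o=-R.T@t; return o+d*(z-o[2])/d[2]
def proj(c,X,T=None):
    R,t=ext(c,T); return cv2.projectPoints(np.array(X,float).reshape(-1,1,3),cv2.Rodrigues(R)[0],t,K(c),np.array(c['distortion'],float))[0][:,0]
E
python3 - <<'E'
from h import *
o=get_obs(); print(o); print(manip.finger_overhang); T=pose(); print(T.round(3))
import pickle
for n in ['scene','top','wrist']:
    c=camera(n); cv2.imwrite(f'pics/{n}0.png',c['img']); pickle.dump((c,T),open(f'pics/{n}0.pkl','wb')); 
    print(n,{k:v for k,v in c.items() if k!='img'})
E
```

```text
{'clock': 0.0, 'joint_pos': array([ 1.09036899,  0.33286262, -0.06464817,  1.46093712,  0.02162632,
        1.3498584 , -0.08849673]), 'joint_velocities': array([-6.42778331e-05, -2.29819033e-03,  7.20820841e-04, -2.90052596e-04,
       -4.02222776e-04,  2.89534591e-04,  7.07500285e-04]), 'tau': array([-3.76387152e-05, -6.25450587e+01,  4.90462838e-02, -3.91611063e+01,
        1.61261408e-02,  9.82607628e-03, -6.65776938e-06]), 'position': array([ 0.2760582 , -0.56034226,  0.23852356]), 'ee_rot': array([ 0.37372625,  0.60084247, -0.37327882,  0.59998328]), 'ft_force': array([-0.44556236, -0.43121872, -0.2309756 ]), 'torque': array([-0.04188429,  0.00710019,  0.04527896]), 'grip_width': 1.0000685199384833}
0.008
[[-0.001  0.897  0.442  0.276]
 [ 0.001  0.442 -0.897 -0.56 ]
 [-1.    -0.    -0.001  0.239]
 [ 0.     0.     0.     1.   ]]
scene {'fov_y': 53.502483279441435, 'cx': 316.6053089968755, 'cy': 199.6720511853516, 'distortion': array([-0.07687115,  0.        ,  0.        ,  0.        ,  0.        ]), 'R': array([[-0.40213757,  0.91554572, -0.00783664],
       [ 0.60354085,  0.258
[... 330 characters left out ...]
-0.01858872],
       [-0.99874748, -0.0100034 , -0.04902442],
       [ 0.04882707,  0.01910108, -0.99862459]]), 't': array([-0.01167579,  0.60034181,  1.07486675])}
wrist {'fov_y': 68.71296035539173, 'cx': 318.7653748240006, 'cy': 199.48826823141457, 'distortion': array([-0.04758578,  0.        ,  0.        ,  0.        ,  0.        ]), 'tool_from_camera': array([[-7.43324294e-04, -3.05225953e-01,  9.52279667e-01,
        -1.35255045e-01],
       [ 1.79418861e-04, -9.52279956e-01, -3.05225906e-01,
         7.83032906e-02],
       [ 9.99999708e-01, -5.60248973e-05,  7.62616119e-04,
        -4.25532287e-04],
       [ 0.00000000e+00,  0.00000000e+00,  0.00000000e+00,
         1.00000000e+00]])}
```

View pics/scene0.png

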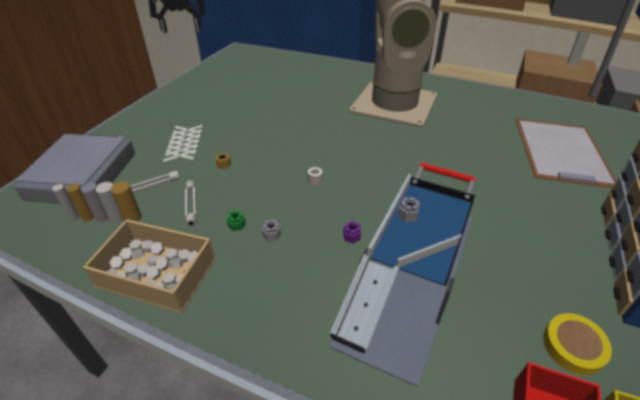

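View pics/top0.png

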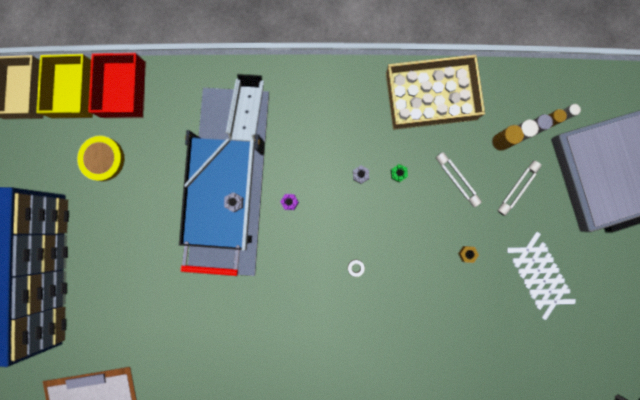

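View pics/wrist0.png

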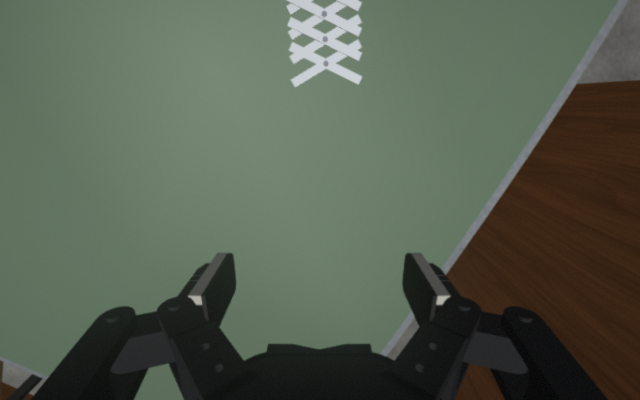

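In the top view the steel nut is at about (361,174), the green look-alike at (400,172), the tray nut at (233,202) and the red bar at about (210,270). I'll enlarge these areas.

Run:
```python
import cv2
i=cv2.imread('pics/top0.png')
cv2.imwrite('pics/tA.png',cv2.resize(i[65:285,170:280],None,fx=3.5,fy=3.5,interpolation=cv2.INTER_CUBIC)[:,:][:, :])
cv2.imwrite('pics/tA.png',cv2.resize(i[125:285,170:280],None,fx=3.7,fy=3.7,interpolation=cv2.INTER_CUBIC))
cv2.imwrite('pics/tB.png',cv2.resize(i[145:205,335:425],None,fx=8,fy=8,interpolation=cv2.INTER_CUBIC))
s=cv2.imread('pics/scene0.png')
cv2.imwrite('pics/sA.png',cv2.resize(s[150:380,325:485],None,fx=2.6,fy=2.6,interpolation=cv2.INTER_CUBIC))
cv2.imwrite('pics/sB.png',cv2.resize(s[200:250,215:295],None,fx=8,fy=8,interpolation=cv2.INTER_CUBIC))
```

```text
(no output)
```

View pics/tA.png

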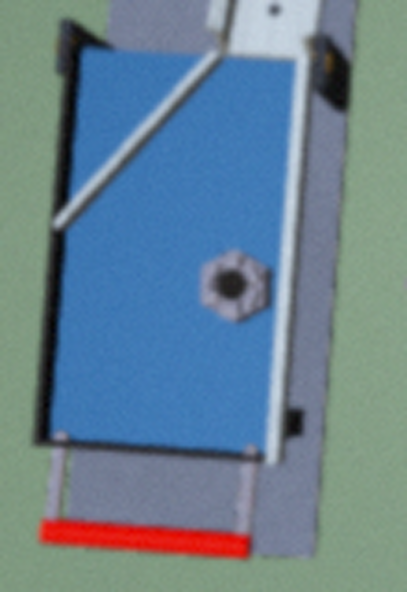

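View pics/tB.png

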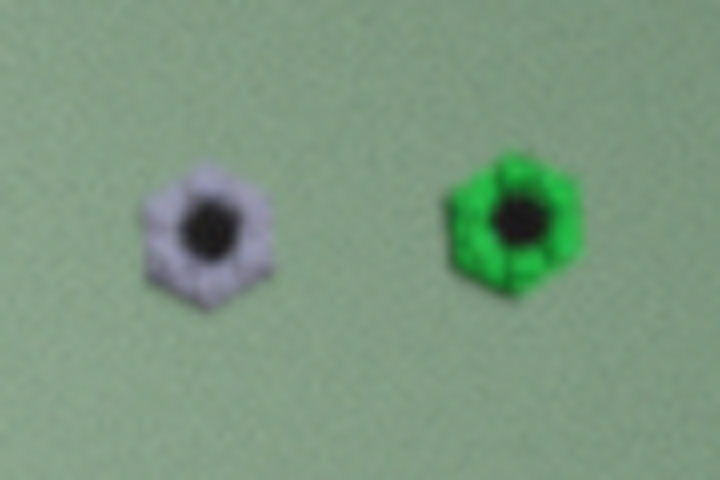

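View pics/sA.png

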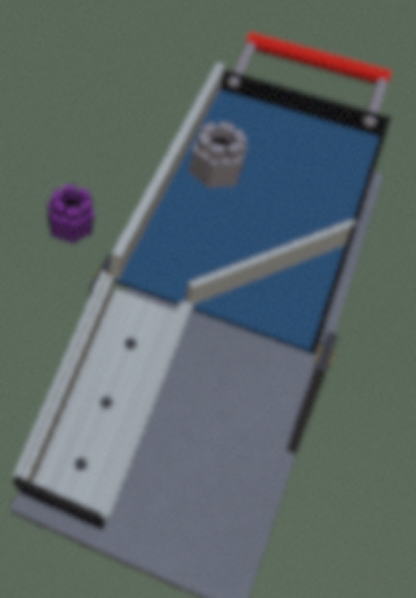

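View pics/sB.png

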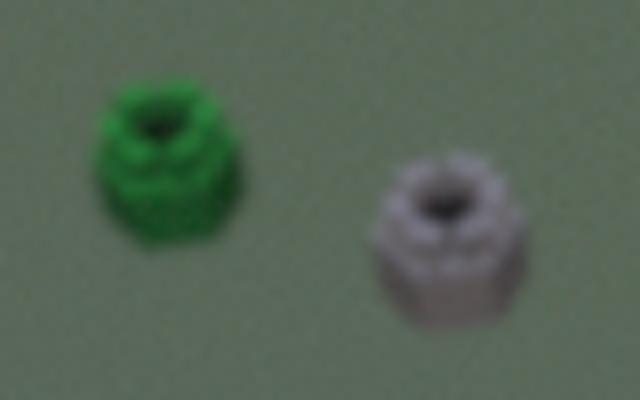

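```bash
cat > m.py <<'E'
from h import *
import pickle
t,_=pickle.load(open('pics/top0.pkl','rb')); s,_=pickle.load(open('pics/scene0.pkl','rb'))
def q(c,u,v,k,ox,oy,z): return onz(c,((u+.5)/k-.5+ox,(v+.5)/k-.5+oy),z)
E
python3 - <<'E'
from m import *
print('nut top',q(t,211,230,8,335,145,.032),'scene',q(s,446,203,8,215,200,.032))
for n,a in {'barL':(41,532),'barR':(250,545)}.items(): print(n,q(t,*a,3.7,170,125,.117))
for n,a in {'barR':(252,40),'barL':(390,75)}.items(): print(n,q(s,*a,2.6,325,150,.114))
print('tray nut',q(t,231,285,3.7,170,125,.126),q(s,222,138,2.6,325,150,.126))
print('tray corners top', [q(t,*a,3.7,170,125,.112).round(4) for a in [(40,443),(272,462),(303,48)]])
b=[(205,162),(270,198),(272,270),(208,310),(148,282),(143,212)]
for a in b: print(q(t,*a,8,335,145,.022)[:2])
E
```

```text
nut top [ 0.66984203 -0.0806422   0.032     ] scene [ 0.6692215  -0.07828678  0.032     ]
barL [0.46835754 0.27810084 0.117     ]
barR [0.46340032 0.16503122 0.117     ]
barR [0.46128435 0.17104963 0.114     ]
barL [0.46377012 0.27913084 0.114     ]
tray nut [0.60117965 0.17587876 0.126     ] [0.60092739 0.17855535 0.126     ]
tray corners top [array([0.5157, 0.2812, 0.112 ]), array([0.5074, 0.1549, 0.112 ]), array([0.7307, 0.1424, 0.112 ])]
[ 0.68944488 -0.07940708]
[ 0.6798279  -0.09702373]
[ 0.66029956 -0.09767796]
[ 0.64929849 -0.08049053]
[ 0.6567257  -0.06425598]
[ 0.67569995 -0.06275968]
```

Run:
```python
import cv2
i=cv2.imread('pics/top0.png')
cv2.imwrite('pics/tC.png',cv2.resize(i[180:280,175:265],None,fx=6,fy=6,interpolation=cv2.INTER_CUBIC))
s=cv2.imread('pics/scene0.png')
cv2.imwrite('pics/sC.png',cv2.resize(s[155:265,370:485],None,fx=5.4,fy=5.4,interpolation=cv2.INTER_CUBIC))
```

```text
(no output)
```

View pics/tC.png

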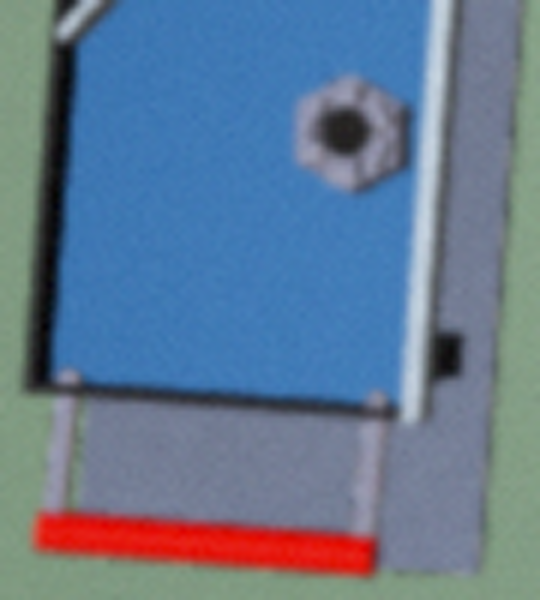

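View pics/sC.png

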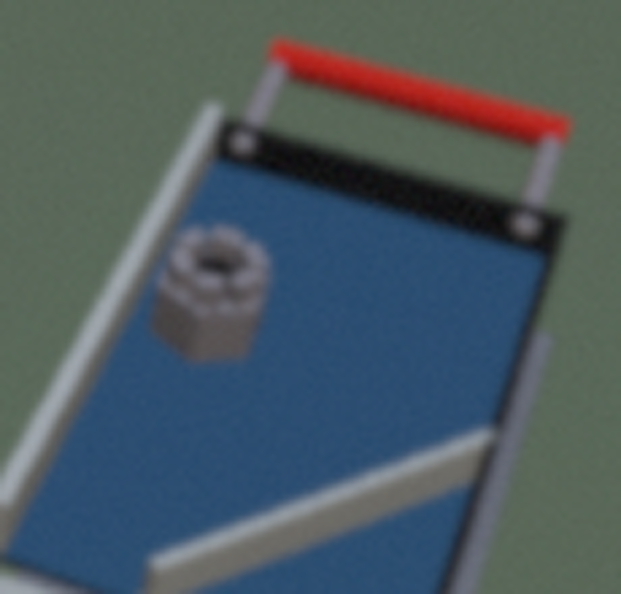

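Run:
```python
from m import *
f=lambda u,v,z:q(t,u,v,6,175,180,z)[:2].round(4)
g=lambda u,v,z:q(s,u,v,5.4,370,155,z)[:2].round(4)
print('bar ends top',f(37,532,.113),f(376,557,.113))
print('bar ends scene',g(274,50,.114),g(567,129,.114))
print('left wall floor top',f(51,380,.094),f(72,90,.094))
print('end wall floor', f(51,382,.094), f(398,408,.094),'scene',g(222,162,.094),g(535,256,.094))
print('rail floor top edge in', f(400,400,.116), f(427,50,.116))
print('nut',f(346,131,.126),g(219,256,.126))
```

```text
bar ends top [0.4684 0.2793] [0.4621 0.1657]
bar ends scene [0.4581 0.1677] [0.4637 0.2789]
left wall floor top [0.5182 0.2814] [0.6165 0.2764]
end wall floor [0.5175 0.2813] [0.5105 0.1628] scene [0.5081 0.1622] [0.5162 0.2788]
rail floor top edge in [0.5139 0.158 ] [0.6293 0.1512]
nut [0.6017 0.1755] [0.5988 0.1782]
```

Call:
{"fn": "play_rows", "kwargs": {"increments": "0 0.0436 -0.0198 0;0 0.0436 -0.0198 0;0 0.0436 -0.0198 0;0 0.0436 -0.0198 0;0 0.0436 -0.0198 0;0 0.0436 -0.0198 0;0 0.0436 -0.0198 0;0 0.0436 -0.0198 0;0 0.0436 -0.0198 0;0 0.0436 -0.0198 0;0 0.0436 -0.0198 0;0 0.0436 -0.0198 0;0 0 0 -0.14;0 0 0 -0.14;0 0 0 -0.14;0 0 0 -0.14;0 0 0 -0.105;0 0 0 0"}}

```text
clock: 1.95
position: [0.6515, -0.0963, 0.2303]
ee_rot: [0.151, 0.695, -0.148, 0.687]
ft_force: [-0.5, 0.1, -0.4]
grip_width: 0.999
```

```bash
cat > look.py <<'E'
import sys,pickle
from h import *
n=sys.argv[1]; o=get_obs(); T=pose(); c=camera(sys.argv[2]); cv2.imwrite(f'pics/{n}.png',c['img']); pickle.dump((c,T),open(f'pics/{n}.pkl','wb'))
print(o['clock'],T.round(4),o['joint_pos'].round(2),o['ft_force'].round(1),o['grip_width'])
E
cat > rel.py <<'E'
from h import *
def to(p,jaw):
    T=pose(); d=T[:3,:3].T@(np.array(p)-T[:3,3]); a=np.degrees(np.arctan2(T[1,2],T[0,2])); print('shift tool',d.round(4),'jaw',a.round(2),'turn tool x',-np.radians(jaw-a).round(4))
E
python3 look.py w1 wrist; python3 -c "
from rel import *
to([.6695,-.0795,.15],-25.7)"
```

```text
1.95 [[-0.0107  0.4141  0.9101  0.6515]
 [ 0.0062  0.9102 -0.4141 -0.0963]
 [-0.9999  0.0012 -0.0123  0.2303]
 [ 0.      0.      0.      1.    ]] [ 0.43  0.46 -0.49  1.34  0.21  1.4  -0.48] [-0.5  0.1 -0.4] 0.9990385073073655
shift tool [0.0801 0.0228 0.0104] jaw -24.68 turn tool x 0.0179
```

View pics/w1.png

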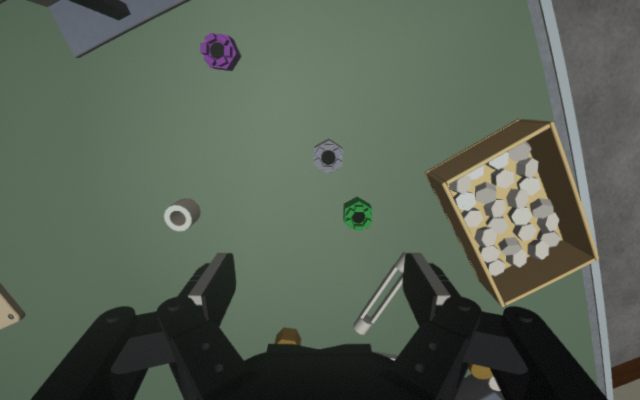

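Run:
```python
from rel import *
import pickle
c,T=pickle.load(open('pics/w1.pkl','rb'))
cv2.imwrite('pics/w1c.png',cv2.resize(c['img'][125:195,290:370],None,fx=8,fy=8,interpolation=cv2.INTER_CUBIC))
print(onz(c,(329,157.5),.032,T))
```

```text
[ 0.66910872 -0.07991021  0.032     ]
```

View pics/w1c.png

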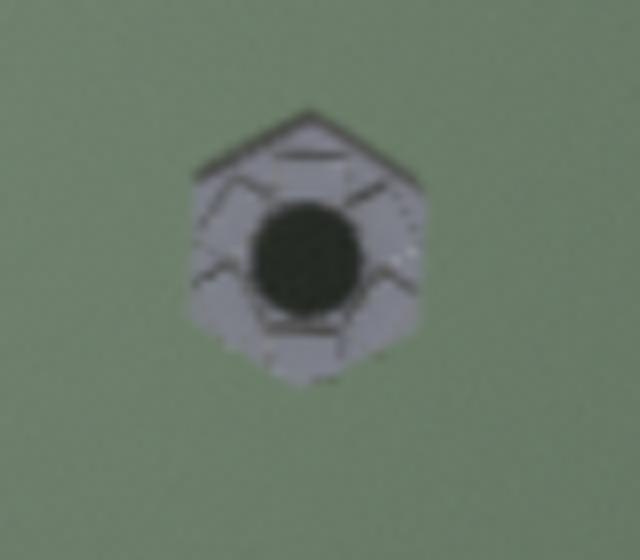

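```bash
python3 -c "
from rel import *
to([.669,-.0797,.07],-25.5)
to([.669,-.0797,.01],-25.5)"
```

```text
shift tool [0.1601 0.0223 0.011 ] jaw -24.68 turn tool x 0.0144
shift tool [0.2201 0.0222 0.0117] jaw -24.68 turn tool x 0.0144
```

Call:
{"fn": "play_rows", "kwargs": {"increments": "0.03 0.011 0.0055 0.007;0.035 0.011 0.0055 0.007;0.035 0 0 0;0.035 0 0 0;0.02 0 0 0;0 0 0 0;0 0 0 0"}}

```text
clock: 2.7
position: [0.6706, -0.0806, 0.0711]
ee_rot: [0.166, 0.691, -0.164, 0.684]
ft_force: [-0.2, -0.8, 0.9]
grip_width: 0.999
```

```bash
python3 look.py w2 wrist; python3 -c "
from rel import *
to([.669,-.0797,.01],-25.5)"
```

```text
2.7 [[-8.400e-03  4.540e-01  8.910e-01  6.706e-01]
 [ 5.000e-03  8.910e-01 -4.539e-01 -8.060e-02]
 [-1.000e+00  6.000e-04 -9.800e-03  7.110e-02]
 [ 0.000e+00  0.000e+00  0.000e+00  1.000e+00]] [ 0.37  0.62 -0.45  1.46  0.28  1.13 -0.6 ] [-0.2 -0.8  0.9] 0.9990483574562251
shift tool [ 0.0612  0.0001 -0.0012] jaw -26.98 turn tool x -0.0259
```

View pics/w2.png

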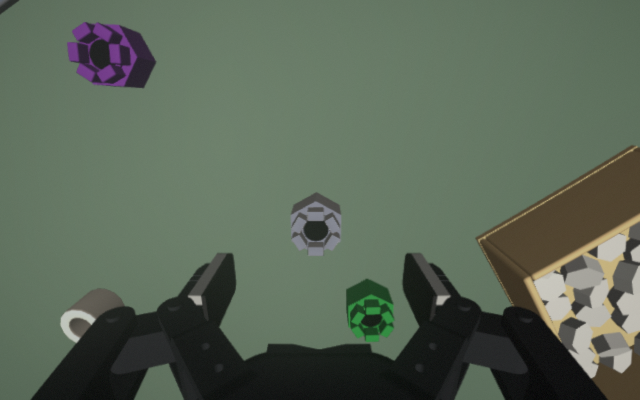

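Call:
{"fn": "play_rows", "kwargs": {"increments": "0.02 0 -0.001 -0.01;0.02 0 0 0;0.015 0 0 0;0.006 0 0 0;0 0 0 0"}}

```text
clock: 3.25
position: [0.6743, -0.0809, 0.0166]
ee_rot: [0.165, 0.687, -0.162, 0.689]
ft_force: [-0.7, 0.1, 1.4]
grip_width: 0.996
```

```bash
python3 look.py w3 wrist; python3 -c "
from rel import *
to([.669,-.0797,.01],-25.5)"
```

```text
3.25 [[ 0.0034  0.4491  0.8935  0.6743]
 [ 0.003   0.8934 -0.4492 -0.0809]
 [-1.      0.0042  0.0016  0.0166]
 [ 0.      0.      0.      1.    ]] [ 0.36  0.68 -0.44  1.49  0.31  1.03 -0.61] [-0.7  0.1  1.4] 0.996077613300549
shift tool [ 0.0071 -0.0015 -0.0055] jaw -26.69 turn tool x -0.0208
```

View pics/w3.png

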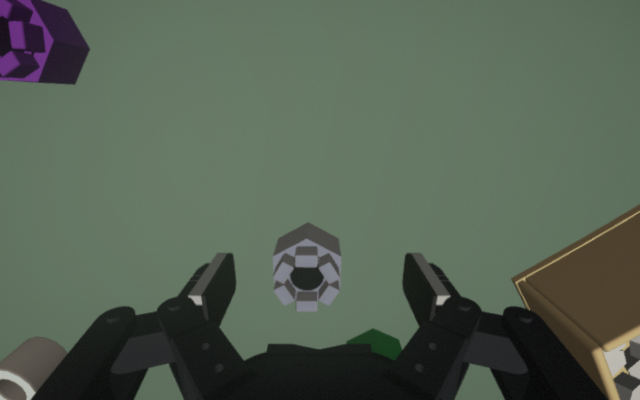

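Call:
{"fn": "play_rows", "kwargs": {"increments": "0.006 -0.0015 -0.006 -0.01;0 0 0 0"}}

```text
clock: 3.5
position: [0.669, -0.0794, 0.0123]
ee_rot: [0.161, 0.687, -0.158, 0.691]
ft_force: [1.2, -0.0, -0.9]
grip_width: 1.001
```

```bash
python3 -c "
from rel import *
to([.669,-.0797,.01],-25.5)"
```

```text
shift tool [ 0.0023 -0.0003  0.0001] jaw -26.08 turn tool x -0.0102
```

Call:
{"fn": "play_rows", "kwargs": {"increments": "0.002 0 0 0;0 0 0 0;0 0 0 0;0 0 0 0;0 0 0 0;0 0 0 0;0 0 0 0;0 0 0 0", "hand": 1, "squeeze": 35}}

```text
clock: 4.3
position: [0.6697, -0.0795, 0.0116]
ee_rot: [0.161, 0.686, -0.158, 0.691]
ft_force: [-0.7, 0.5, -0.1]
grip_width: 0.388
```

```bash
python3 look.py w4 wrist
```

```text
4.3 [[ 0.0079  0.4399  0.898   0.6697]
 [ 0.0024  0.898  -0.4399 -0.0795]
 [-1.      0.0057  0.006   0.0116]
 [ 0.      0.      0.      1.    ]] [ 0.37  0.68 -0.44  1.51  0.31  1.01 -0.61] [-0.7  0.5 -0.1] 0.388253942097917
```

View pics/w4.png

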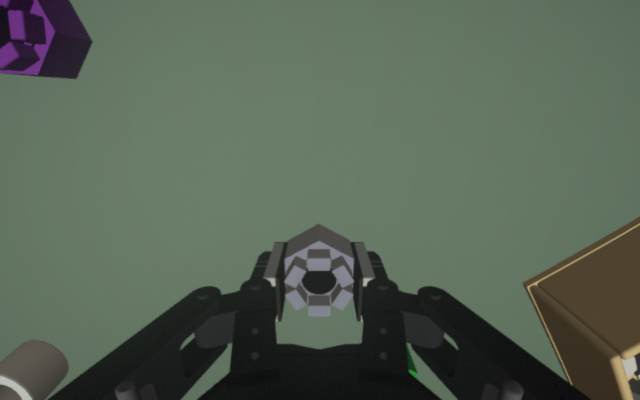

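Call:
{"fn": "play_rows", "kwargs": {"increments": "-0.02 0 0 0;-0.04 0 0 0;-0.04 0 0 0;-0.04 0 0 0;-0.04 0 0 0;0 0 0 -0.13;0 0 0 -0.13;0 0 0 -0.13;0 0 0 0"}}

```text
clock: 5.25
position: [0.667, -0.0797, 0.1978]
ee_rot: [0.019, 0.705, -0.017, 0.709]
ft_force: [-0.1, 0.2, -1.1]
grip_width: 0.385
```

```bash
python3 -c "
from rel import *
o=get_obs();print(o['position'],o['grip_width'],o['joint_pos'].round(2))
to([.576,.2427,.2],-3.15)"
```

```text
[ 0.66702721 -0.0796897   0.19776901] 0.3849839261266892 [ 0.44  0.51 -0.55  1.36  0.27  1.34 -0.17]
shift tool [-0.0019  0.3173 -0.1074] jaw -2.94 turn tool x 0.0036
```

Call:
{"fn": "play_rows", "kwargs": {"increments": "0 0.04 -0.0135 0;0 0.04 -0.0135 0;0 0.04 -0.0135 0;0 0.04 -0.0135 0;0 0.04 -0.0135 0;0 0.04 -0.0135 0;0 0.04 -0.0135 0;0 0.03 -0.01 0;0 0 0 0;0 0 0 0"}}

```text
clock: 6.25
position: [0.5789, 0.2461, 0.1947]
ee_rot: [0.035, 0.706, -0.034, 0.707]
ft_force: [0.2, -1.6, -1.7]
grip_width: 0.39
```

```bash
python3 look.py w5 wrist; python3 look.py t5 top >/dev/null;python3 -c "
from rel import *
to([.576,.2427,.2],-3.15)"
```

```text
6.25 [[ 0.0012  0.0977  0.9952  0.5789]
 [ 0.002   0.9952 -0.0977  0.2461]
 [-1.      0.0021  0.001   0.1947]
 [ 0.      0.      0.      1.    ]] [ 0.03  0.45 -0.67  1.48  0.28  1.31 -0.76] [ 0.2 -1.6 -1.7] 0.3900777062382766
shift tool [-0.0052 -0.003  -0.0028] jaw -5.6 turn tool x -0.0428
```

View pics/w5.png

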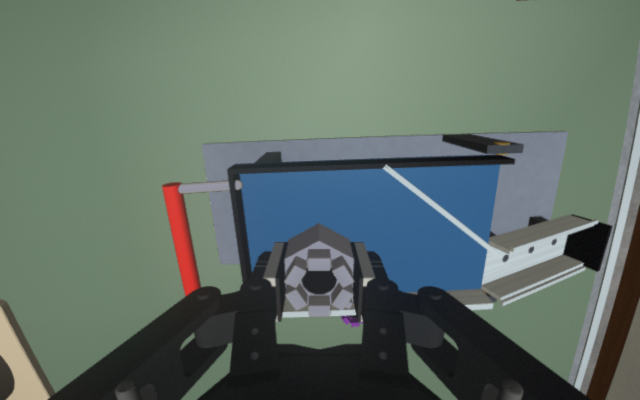

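View pics/t5.png

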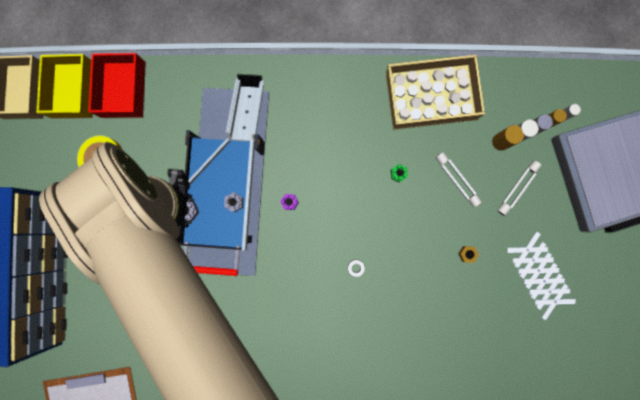

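Run:
```python
from rel import *
import pickle
c,T=pickle.load(open('pics/w5.pkl','rb'))
cv2.imwrite('pics/w5c.png',cv2.resize(c['img'][140:300,155:315],None,fx=3.7,fy=3.7,interpolation=cv2.INTER_CUBIC))
for uv in [(241,174),(380,168),(250,250)]: print(onz(c,uv,.094,T).round(4))
for uv in [(173,186),(190,290)]: print('bar',onz(c,uv,.112,T).round(4))
# predicted spot and surrounding
y=-.055; X=np.array([np.cos(y),np.sin(y),0]);Y=np.array([-np.sin(y),np.cos(y),0]); S=np.array([.576,.2427,.094])
print(proj(c,[S,S-.061*X+.034*Y,S-.061*X],T).round(1))
```

```text
[0.5174 0.2774 0.094 ]
[0.632  0.2712 0.094 ]
[0.513  0.2076 0.094 ]
bar [0.4677 0.2769 0.112 ]
bar [0.4587 0.1826 0.112 ]
[[315.7 206.9]
 [239.9 171. ]
 [244.8 209.8]]
```

View pics/w5c.png

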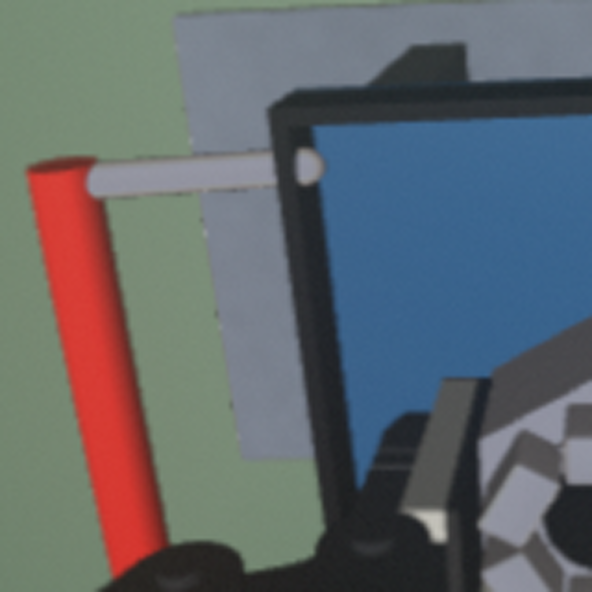

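Call:
{"fn": "play_rows", "kwargs": {"increments": "0.015 -0.004 -0.002 -0.03;0.02 0 0 0;0.02 0 0 0;0.01 0 0 0;0 0 0 0;0 0 0 0"}}

```text
clock: 6.95
position: [0.5786, 0.2325, 0.1237]
ee_rot: [0.026, 0.707, -0.027, 0.707]
ft_force: [-0.1, 0.6, -0.8]
grip_width: 0.391
```

```bash
python3 -c "
from rel import *
print(get_obs()['ft_force'])
to([.576,.241,.1066],-3.15)"; python3 look.py s6 scene; python3 look.py w6 wrist >/dev/null
python3 - <<'E'
import cv2
s=cv2.imread('pics/s6.png')
cv2.imwrite('pics/s6c.png',cv2.resize(s[130:290,330:490],None,fx=3.7,fy=3.7,interpolation=cv2.INTER_CUBIC))
E
```

```text
[-0.05452994  0.56718633 -0.84880049]
shift tool [ 0.0171  0.0083 -0.0032] jaw -4.29 turn tool x -0.0199
6.95 [[ 2.000e-04  7.480e-02  9.972e-01  5.786e-01]
 [-1.400e-03  9.972e-01 -7.480e-02  2.325e-01]
 [-1.000e+00 -1.400e-03  3.000e-04  1.237e-01]
 [ 0.000e+00  0.000e+00  0.000e+00  1.000e+00]] [ 0.04  0.5  -0.65  1.57  0.32  1.18 -0.75] [-0.1  0.6 -0.8] 0.39087761232196694
```

View pics/s6c.png

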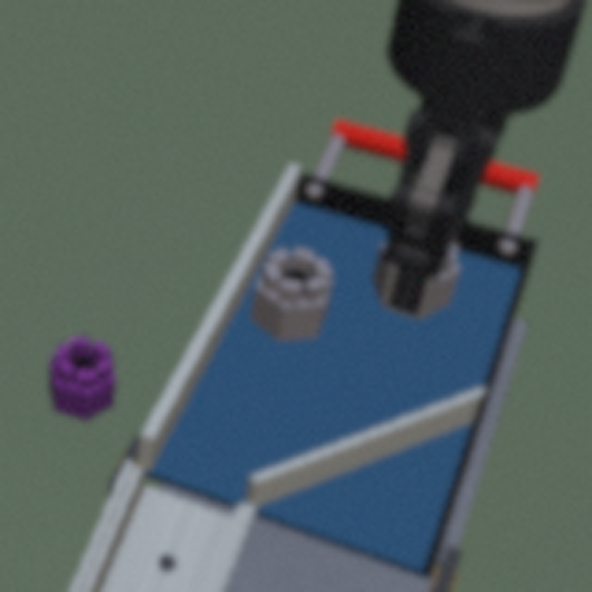

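View pics/w6.png

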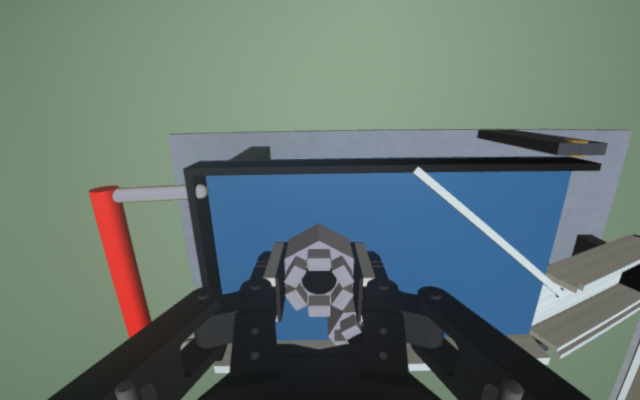

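Call:
{"fn": "play_rows", "kwargs": {"increments": "0 0.008 -0.003 -0.01;0 0 0 0;0.006 0.001 0 0;0.005 0.001 0 0;0 0 0 0"}}

```text
clock: 7.55
position: [0.5772, 0.2454, 0.1148]
ee_rot: [0.022, 0.705, -0.022, 0.708]
ft_force: [-0.2, 0.1, -0.9]
grip_width: 0.384
```

```bash
python3 -c "
from rel import *
print(get_obs()['ft_force'])
to([.576,.241,.1066],-3.15)"
```

```text
[-0.20666245  0.11340954 -0.91037996]
shift tool [ 0.0082 -0.0045 -0.0009] jaw -3.58 turn tool x -0.0076
```

Call:
{"fn": "play_rows", "kwargs": {"increments": "0.002 -0.004 -0.001 0;0.002 0 0 0;0.002 0 0 0;0 0 0 0;0 0 0 0"}}

```text
clock: 8.05
position: [0.5758, 0.2406, 0.1078]
ee_rot: [0.022, 0.705, -0.022, 0.708]
ft_force: [0.1, -0.0, -0.6]
grip_width: 0.388
```

```bash
python3 -c "
from rel import *
print(get_obs()['ft_force'])
to([.576,.241,.1066],-3.15)"
```

```text
[ 0.0867193  -0.00511436 -0.63808711]
shift tool [0.0012 0.0004 0.0001] jaw -3.61 turn tool x -0.0081
```

Call:
{"fn": "play_rows", "kwargs": {"increments": "0.001 0 0 0;0 0 0 0;0.001 0 0 0;0 0 0 0"}}

```text
clock: 8.45
position: [0.576, 0.2407, 0.106]
ee_rot: [0.022, 0.705, -0.022, 0.708]
ft_force: [-0.1, -0.1, -0.6]
grip_width: 0.388
```

```bash
python3 look.py w7 wrist; python3 look.py s7 scene >/dev/null
python3 - <<'E'
import cv2
s=cv2.imread('pics/s7.png')
cv2.imwrite('pics/s7c.png',cv2.resize(s[180:240,390:480],None,fx=8,fy=8,interpolation=cv2.INTER_CUBIC))
E
```

```text
8.45 [[ 4.500e-03  6.310e-02  9.980e-01  5.760e-01]
 [ 3.000e-04  9.980e-01 -6.310e-02  2.407e-01]
 [-1.000e+00  6.000e-04  4.500e-03  1.060e-01]
 [ 0.000e+00  0.000e+00  0.000e+00  1.000e+00]] [ 0.03  0.51 -0.65  1.59  0.33  1.14 -0.76] [-0.1 -0.1 -0.6] 0.38783833303589366
```

View pics/s7c.png

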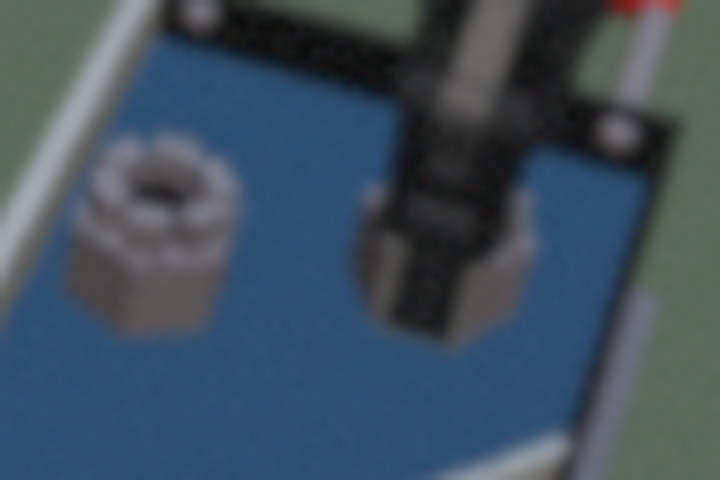

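Call:
{"fn": "play_rows", "kwargs": {"increments": "0.001 0 0 0;0 0 0 0"}}

```text
clock: 8.75
position: [0.5763, 0.2409, 0.1056]
ee_rot: [0.023, 0.705, -0.022, 0.709]
ft_force: [-0.4, 0.1, -0.9]
grip_width: 0.389
```

Call:
{"fn": "play_rows", "kwargs": {"increments": "0.001 0 0 0;0 0 0 0"}}

```text
clock: 8.95
position: [0.5768, 0.2412, 0.1057]
ee_rot: [0.023, 0.704, -0.022, 0.709]
ft_force: [-1.1, 0.1, -1.7]
grip_width: 0.389
```

Call:
{"fn": "play_rows", "kwargs": {"increments": "0 0 0 0;0 0 0 0;0 0 0 0;0 0 0 0", "hand": -0.25}}

```text
clock: 9.35
position: [0.5768, 0.2412, 0.1054]
ee_rot: [0.023, 0.704, -0.022, 0.709]
ft_force: [-1.0, -0.4, 0.3]
grip_width: 0.626
```

```bash
python3 look.py w8 wrist; python3 look.py s8 scene >/dev/null
python3 - <<'E'
import cv2
s=cv2.imread('pics/s8.png')
cv2.imwrite('pics/s8c.png',cv2.resize(s[180:240,390:480],None,fx=8,fy=8,interpolation=cv2.INTER_CUBIC))
E
```

```text
9.35 [[ 0.0068  0.0631  0.998   0.5768]
 [ 0.001   0.998  -0.0631  0.2412]
 [-1.      0.0014  0.0067  0.1054]
 [ 0.      0.      0.      1.    ]] [ 0.02  0.51 -0.65  1.59  0.34  1.14 -0.76] [-1.  -0.4  0.3] 0.6264274319243957
```

View pics/s8c.png

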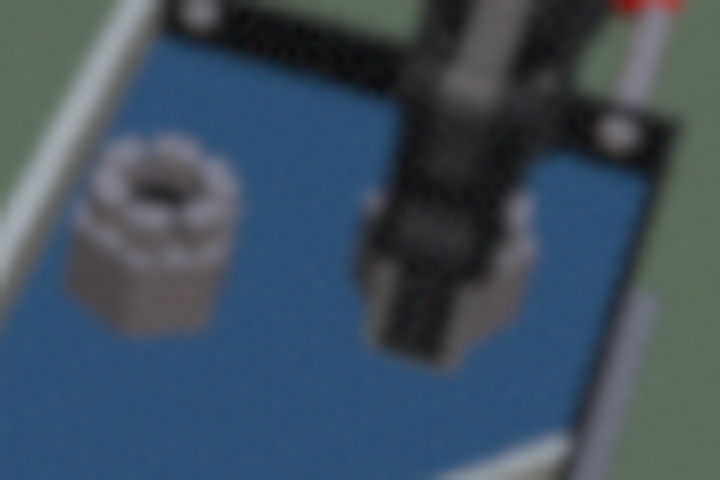

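View pics/w8.png

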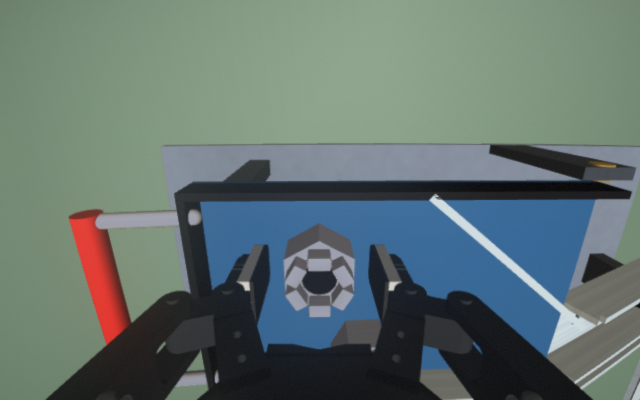

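Call:
{"fn": "play_rows", "kwargs": {"increments": "-0.015 0 0 0;-0.03 0 0 0;-0.04 0 0 0;-0.04 0 0 0;0 0 0 0;0 0 0 0"}}

```text
clock: 10.05
position: [0.5753, 0.2415, 0.2399]
ee_rot: [0.023, 0.704, -0.021, 0.709]
ft_force: [0.0, 0.3, -0.9]
grip_width: 0.625
```

```bash
python3 look.py w9 wrist;  python3 -c "
from rel import *
to([.464,.223,.2],-3.15)"
```

```text
10.05 [[ 0.0074  0.062   0.998   0.5753]
 [ 0.0022  0.9981 -0.062   0.2415]
 [-1.      0.0026  0.0072  0.2399]
 [ 0.      0.      0.      1.    ]] [ 0.05  0.4  -0.68  1.44  0.26  1.38 -0.71] [ 0.   0.3 -0.9] 0.6248788920299936
shift tool [ 0.0394 -0.0258 -0.1105] jaw -3.55 turn tool x -0.007
```

View pics/w9.png

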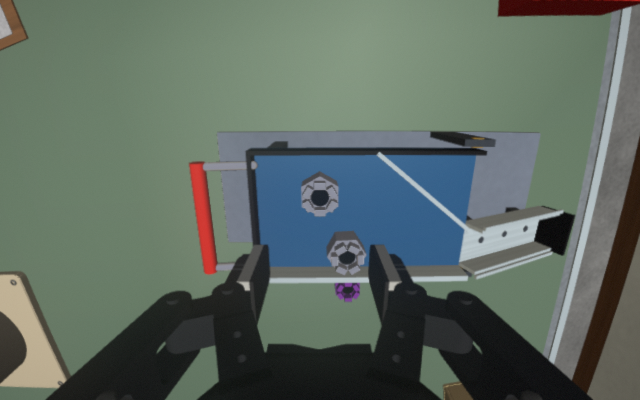

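Run:
```python
from rel import *
import pickle
c,T=pickle.load(open('pics/w9.pkl','rb'))
a=onz(c,(197.5,165),.114,T);b=onz(c,(209,272),.114,T);print(a,b,(a+b)/2)
print('placed nut',onz(c,(320,198),.126,T),'other',onz(c,(347,258),.126,T))
y=-.055; X=np.array([np.cos(y),np.sin(y),0]);Y=np.array([-np.sin(y),np.cos(y),0]); P=np.array([.576,.241,.126]);print(proj(c,[P],T))
```

```text
[0.46796008 0.27638577 0.114     ] [0.45872117 0.1658347  0.114     ] [0.46334062 0.22111023 0.114     ]
placed nut [0.57719928 0.24161509 0.126     ] other [0.59938143 0.17979792 0.126     ]
[[318.70242845 198.73781277]]
```

Call:
{"fn": "play_rows", "kwargs": {"increments": "0 -0.009 -0.037 0;0 -0.009 -0.037 0;0 -0.008 -0.036 0;0 0 0 0;0 0 0 0"}}

```text
clock: 10.6
position: [0.4589, 0.2208, 0.2348]
ee_rot: [0.023, 0.706, -0.022, 0.707]
ft_force: [1.0, 0.1, -0.3]
grip_width: 0.627
```

```bash
python3 look.py w10 wrist;  python3 -c "
from rel import *
to([.464,.223,.2],-3.15)"
```

```text
10.6 [[ 1.700e-03  6.300e-02  9.980e-01  4.589e-01]
 [ 7.000e-04  9.980e-01 -6.300e-02  2.208e-01]
 [-1.000e+00  8.000e-04  1.700e-03  2.348e-01]
 [ 0.000e+00  0.000e+00  0.000e+00  1.000e+00]] [ 0.15  0.14 -0.74  1.74  0.1   1.3  -0.68] [ 1.   0.1 -0.3] 0.6268256028463649
shift tool [0.0348 0.002  0.0051] jaw -3.58 turn tool x -0.0075
```

View pics/w10.png

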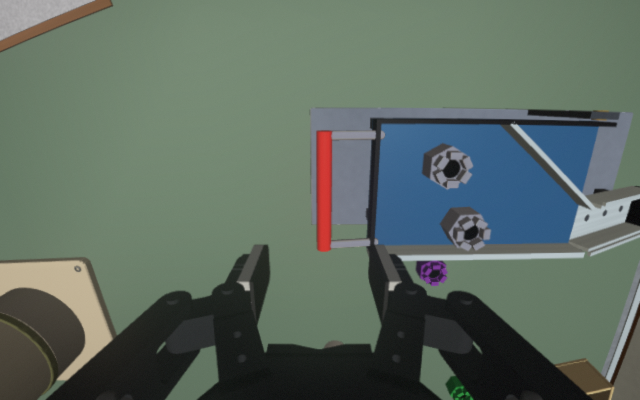

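Run:
```python
from rel import *
import pickle
c,T=pickle.load(open('pics/w10.pkl','rb'))
a=onz(c,(323.5,131),.117,T);b=onz(c,(323.5,250),.117,T);print(a,b,(a+b)/2)
to([.463,.222,.145],-4)
```

```text
[0.46675536 0.27878704 0.117     ] [0.4602602  0.16692728 0.117     ] [0.46350778 0.22285716 0.117     ]
shift tool [0.0898 0.0009 0.0041] jaw -3.58 turn tool x 0.0073
```

Call:
{"fn": "play_rows", "kwargs": {"increments": "0.02 0.001 0.004 0;0.03 0 0 0;0.025 0 0 0;0.012 0 0 0;0 0 0 0;0 0 0 0", "hand": 0.15}}

```text
clock: 11.25
position: [0.4673, 0.2235, 0.1449]
ee_rot: [0.024, 0.707, -0.021, 0.707]
ft_force: [0.4, -0.4, 0.6]
grip_width: 0.429
```

```bash
python3 look.py w11 wrist;  python3 -c "
from rel import *
to([.463,.222,.103],-3.15)"
```

```text
11.25 [[ 2.000e-04  6.390e-02  9.980e-01  4.673e-01]
 [ 4.800e-03  9.979e-01 -6.390e-02  2.235e-01]
 [-1.000e+00  4.800e-03 -1.000e-04  1.449e-01]
 [ 0.000e+00  0.000e+00  0.000e+00  1.000e+00]] [ 0.12  0.25 -0.73  1.83  0.18  1.13 -0.74] [ 0.4 -0.4  0.6] 0.4291229467490874
shift tool [ 0.0421 -0.0019 -0.0043] jaw -3.68 turn tool x -0.0092
```

View pics/w11.png

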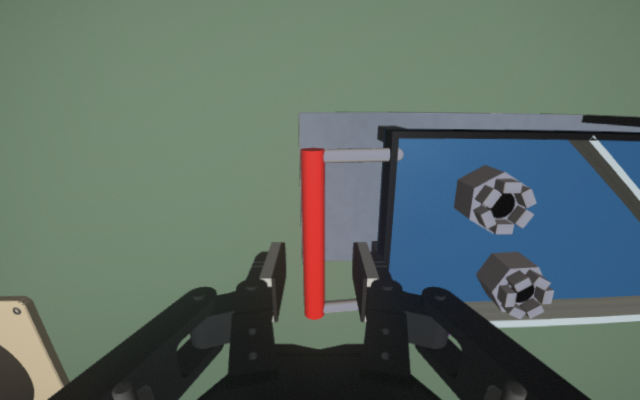

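Call:
{"fn": "play_rows", "kwargs": {"increments": "0 -0.001 -0.005 0;0.015 0 0 0;0.015 0 0 0;0.01 0 0 0;0 0 0 0"}}

```text
clock: 11.8
position: [0.4632, 0.2234, 0.1043]
ee_rot: [0.025, 0.705, -0.021, 0.708]
ft_force: [1.2, -0.0, -0.0]
grip_width: 0.429
```

```bash
python3 look.py w12 wrist;  python3 -c "
from rel import *
to([.463,.222,.103],-3.15)"
```

```text
11.8 [[ 0.0047  0.0644  0.9979  0.4632]
 [ 0.0057  0.9979 -0.0644  0.2234]
 [-1.      0.006   0.0043  0.1043]
 [ 0.      0.      0.      1.    ]] [ 0.1   0.29 -0.72  1.88  0.22  1.04 -0.77] [ 1.2 -0.  -0. ] 0.4291856981944738
shift tool [ 0.0019 -0.0016 -0.0004] jaw -3.69 turn tool x -0.0094
```

View pics/w12.png

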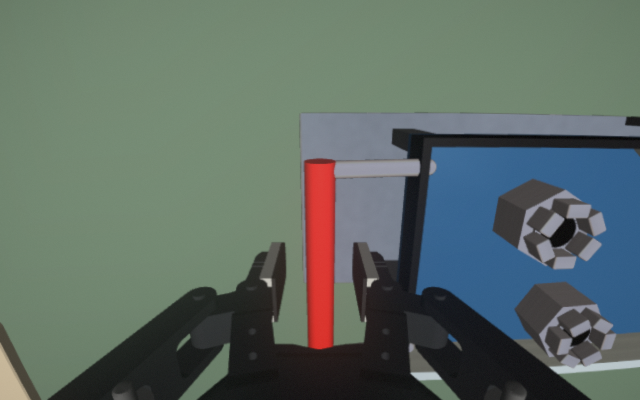

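Call:
{"fn": "play_rows", "kwargs": {"increments": "0.001 0 0 0;0 0 0 0;0 0 0 0;0 0 0 0;0 0 0 0;0 0 0 0", "hand": 1, "squeeze": 30}}

```text
clock: 12.45
position: [0.4639, 0.2236, 0.1041]
ee_rot: [0.025, 0.705, -0.02, 0.709]
ft_force: [1.4, 0.3, -3.6]
grip_width: 0.153
```

```bash
cat > arc.py <<'E'
from rel import *
P0=np.array(eval(open('p0').read())); y=-.055; X=np.array([np.cos(y),np.sin(y),0])
def at(th):
    c,s=np.cos(th),np.sin(th); dx=.265-(.265*c-.022*s); dz=(.265*s+.022*c)-.022
    return P0+dx*X+np.array([0,0,dz])
def theta():
    p=get_obs()['position'];  
    from scipy.optimize import brentq
    return brentq(lambda t: at(t)[2]-p[2],-.1,.9)
E
python3 - <<'E'
from rel import *
p=get_obs()['position']; open('p0','w').write(repr(list(map(float,p)))); print(p,get_obs()['grip_width']*85)
from arc import *
R=pose()[:3,:3]
for t in np.arange(0,.76,.05): print(round(t,2),(R.T@(at(t)-P0)).round(4))
E
```

```text
[0.46386284 0.22364244 0.10410366] 12.989273121048848
0.0 [0. 0. 0.]
0.05 [-0.0132  0.0001  0.0015]
0.1 [-0.0263  0.0002  0.0037]
0.15 [-0.0393  0.0003  0.0065]
0.2 [-0.0522  0.0004  0.0099]
0.25 [-0.0648  0.0006  0.014 ]
0.3 [-0.0772  0.0007  0.0187]
0.35 [-0.0894  0.0008  0.0241]
0.4 [-0.1013  0.001   0.03  ]
0.45 [-0.1129  0.0011  0.0365]
0.5 [-0.1241  0.0012  0.0436]
0.55 [-0.135   0.0014  0.0513]
0.6 [-0.1455  0.0015  0.0595]
0.65 [-0.1555  0.0017  0.0682]
0.7 [-0.1651  0.0018  0.0774]
0.75 [-0.1743  0.002   0.087 ]
```

Call:
{"fn": "play_rows", "kwargs": {"increments": "-0.0066 0 0.0007 0;-0.0066 0 0.0008 0;-0.0066 0 0.001 0;-0.0066 0 0.0012 0;-0.0065 0 0.0013 0;-0.0065 0 0.0015 0;-0.0065 0 0.0017 0;-0.0065 0 0.0018 0"}}

```text
clock: 13.25
position: [0.4745, 0.223, 0.1611]
ee_rot: [0.025, 0.705, -0.02, 0.709]
ft_force: [4.2, 1.8, -6.3]
grip_width: 0.153
```

```bash
cat > nx.py <<'E'
from arc import *
import sys
th=theta(); T=pose(); o=get_obs(); print('theta',round(th,3),'dev',(T[:3,3]-at(th)).round(4),o['ft_force'].round(1),o['grip_width'],o['clock'])
for a in sys.argv[1:]:print(a,(T[:3,:3].T@(at(float(a))-T[:3,3])).round(4))
E
python3 nx.py .25 .3 .35 .4 .45
```

```text
theta 0.219 dev [-0.0005 -0.     -0.    ] [ 4.2  1.8 -6.3] 0.15267563700187586 13.25
.25 [-0.0078  0.0002  0.0031]
.3 [-0.0203  0.0003  0.0078]
.35 [-0.0324  0.0004  0.0132]
.4 [-0.0443  0.0006  0.0191]
.45 [-0.0559  0.0007  0.0256]
```

Tracking the arc well, so I'll continue to about 0.4 rad and look.

Call:
{"fn": "play_rows", "kwargs": {"increments": "-0.0063 0 0.0025 0;-0.0062 0 0.0025 0;-0.0061 0 0.0026 0;-0.0061 0 0.0027 0;-0.006 0 0.0028 0;-0.006 0 0.003 0;-0.0058 0 0.0031 0"}}

```text
clock: 13.95
position: [0.4926, 0.2219, 0.2068]
ee_rot: [0.025, 0.706, -0.02, 0.707]
ft_force: [-1.3, 1.9, -3.9]
grip_width: 0.143
```

```bash
python3 nx.py .45 .5 .55 .6 .65 .7 .73; python3 look.py s13 scene >/dev/null
python3 - <<'E'
import cv2
s=cv2.imread('pics/s13.png')
cv2.imwrite('pics/s13c.png',cv2.resize(s[120:360,300:500],None,fx=2.5,fy=2.5,interpolation=cv2.INTER_CUBIC))
E
```

```text
theta 0.405 dev [-0.0013 -0.0001  0.    ] [-1.3  1.9 -3.9] 0.1433920206967485 13.95
.45 [-0.0104  0.0003  0.0071]
.5 [-0.0216  0.0004  0.0142]
.55 [-0.0325  0.0005  0.0218]
.6 [-0.043   0.0007  0.0299]
.65 [-0.0531  0.0008  0.0386]
.7 [-0.0628  0.0009  0.0477]
.73 [-0.0683  0.001   0.0535]
```

View pics/s13c.png

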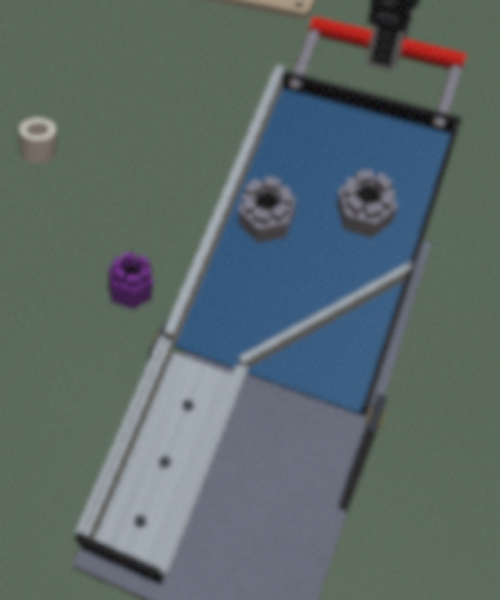

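Call:
{"fn": "play_rows", "kwargs": {"increments": "-0.0055 0 0.0042 0;-0.0054 0 0.0035 0;-0.0055 0 0.0036 0;-0.0055 0 0.0037 0;0 0 0 0;0 0 0 0;0 0 0 0"}}

```text
clock: 14.7
position: [0.5065, 0.2211, 0.2313]
ee_rot: [0.024, 0.708, -0.02, 0.706]
ft_force: [-4.3, 0.5, 0.2]
grip_width: 0.146
```

```bash
python3 nx.py .5 .55 .6 .65 .7 .73; python3 look.py s14 scene >/dev/null
python3 - <<'E'
import cv2
s=cv2.imread('pics/s14.png')
cv2.imwrite('pics/s14c.png',cv2.resize(s[120:360,300:500],None,fx=2.5,fy=2.5,interpolation=cv2.INTER_CUBIC))
E
```

```text
theta 0.513 dev [-0.0021 -0.0001  0.    ] [-4.3  0.5  0.2] 0.14556377172129709 14.7
.5 [0.0028 0.0002 0.0002]
.55 [-0.0081  0.0003  0.0078]
.6 [-0.0187  0.0004  0.0159]
.65 [-0.0288  0.0005  0.0245]
.7 [-0.0385  0.0006  0.0336]
.73 [-0.0441  0.0007  0.0393]
```

View pics/s14c.png

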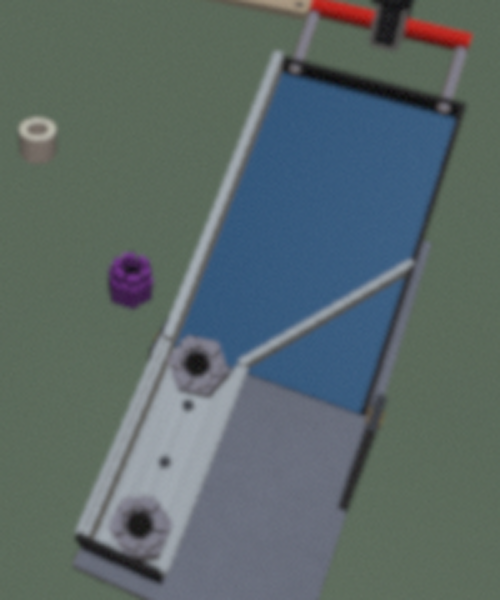

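Call:
{"fn": "play_rows", "kwargs": {"increments": "-0.0054 0 0.0045 0;-0.0054 0 0.0042 0;-0.0052 0 0.0042 0;-0.0052 0 0.0043 0;-0.005 0 0.0044 0;-0.005 0 0.0045 0;-0.005 0 0.0046 0;-0.005 0 0.0047 0;0 0 0 0;0 0 0 0;0 0 0 0;0 0 0 0;0 0 0 0;0 0 0 0;0 0 0 0;0 0 0 0;0 0 0 0;0 0 0 0"}}

```text
clock: 16.55
position: [0.5393, 0.2192, 0.2732]
ee_rot: [0.022, 0.71, -0.02, 0.703]
ft_force: [-3.6, -0.3, -0.0]
grip_width: 0.148
```

```bash
python3 nx.py  .65 .6 .55 .5 .45 .4 .35 .3; python3 look.py s15 scene >/dev/null
python3 - <<'E'
import cv2
s=cv2.imread('pics/s15.png')
cv2.imwrite('pics/s15c.png',cv2.resize(s[120:360,300:500],None,fx=2.5,fy=2.5,interpolation=cv2.INTER_CUBIC))
E
```

```text
theta 0.719 dev [-0.0045 -0.0001  0.    ] [-3.6 -0.3 -0. ] 0.14791196863131653 16.55
.65 [ 0.0133  0.0002 -0.0081]
.6 [ 0.0235  0.0002 -0.0166]
.55 [ 0.0341  0.0001 -0.0247]
.5 [ 0.045   0.0001 -0.0321]
.45 [ 0.0564  0.     -0.0391]
.4 [ 0.0681 -0.     -0.0454]
.35 [ 0.0801 -0.0001 -0.0512]
.3 [ 0.0923 -0.0001 -0.0563]
```

View pics/s15c.png

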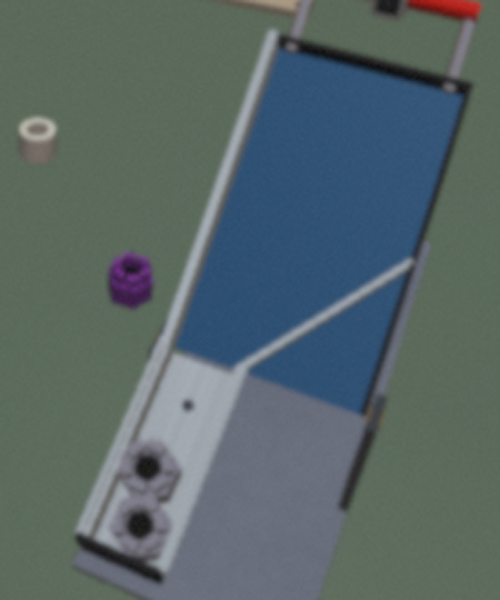

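Both nuts lie in the channel against the stop. Now I'll lower the tray.

Call:
{"fn": "play_rows", "kwargs": {"increments": "0.008 0 -0.0058 0;0.008 0 -0.0058 0;0.0085 0 -0.0068 0;0.009 0 -0.0067 0;0.0095 0 -0.0064 0;0.0098 0 -0.006 0;0.01 0 -0.0055 0;0.01 0 -0.005 0"}}

```text
clock: 17.4
position: [0.489, 0.2221, 0.1996]
ee_rot: [0.022, 0.709, -0.02, 0.705]
ft_force: [1.7, 0.8, -0.7]
grip_width: 0.149
```

```bash
python3 nx.py  .35 .3 .25 .2 .15 .1 .05 0
```

```text
theta 0.375 dev [-0.0012 -0.0001  0.    ] [ 1.7  0.8 -0.7] 0.14946729157448346 17.4
.35 [ 0.0059  0.0001 -0.0016]
.3 [ 0.0182  0.0001 -0.0068]
.25 [ 0.0307  0.     -0.0114]
.2 [ 0.0433 -0.     -0.0153]
.15 [ 0.0562 -0.     -0.0186]
.1 [ 0.0692 -0.0001 -0.0213]
.05 [ 0.0824 -0.0001 -0.0233]
0 [ 0.0956 -0.0002 -0.0247]
```

Call:
{"fn": "play_rows", "kwargs": {"increments": "0.01 0 -0.0035 0;0.01 0 -0.004 0;0.01 0 -0.0036 0;0.01 0 -0.0033 0;0.01 0 -0.0028 0;0.01 0 -0.0024 0;0.01 0 -0.002 0;0.01 0 -0.0015 0"}}

```text
clock: 18.2
position: [0.4643, 0.2236, 0.1123]
ee_rot: [0.022, 0.708, -0.02, 0.706]
ft_force: [2.6, 0.4, -0.1]
grip_width: 0.147
```

```bash
python3 nx.py 0
```

```text
theta 0.031 dev [-0.0004  0.     -0.    ] [ 2.6  0.4 -0.1] 0.1465021682915114 18.2
0 [ 0.0082 -0.     -0.0004]
```

Call:
{"fn": "play_rows", "kwargs": {"increments": "0.004 0 -0.0003 0;0.003 0 -0.0002 0;0.001 0 0 0;0 0 0 0;0 0 0 0"}}

```text
clock: 18.7
position: [0.4638, 0.2241, 0.106]
ee_rot: [0.022, 0.708, -0.021, 0.706]
ft_force: [0.9, 0.6, -1.0]
grip_width: 0.15
```

```bash
python3 nx.py 0
```

```text
theta 0.007 dev [-0.0002  0.0005 -0.    ] [ 0.9  0.6 -1. ] 0.15024291645444512 18.7
0 [ 0.0019 -0.0005  0.0001]
```

Call:
{"fn": "play_rows", "kwargs": {"increments": "0.002 0 0 0;0.001 0 0 0;0 0 0 0;0 0 0 0"}}

```text
clock: 19.1
position: [0.4638, 0.2241, 0.106]
ee_rot: [0.021, 0.708, -0.022, 0.706]
ft_force: [1.3, 0.7, -0.8]
grip_width: 0.144
```

Call:
{"fn": "play_rows", "kwargs": {"increments": "0 0 0 0;0 0 0 0;0 0 0 0;0 0 0 0;0 0 0 0", "hand": 0.2}}

```text
clock: 19.6
position: [0.4632, 0.2237, 0.1049]
ee_rot: [0.021, 0.709, -0.022, 0.705]
ft_force: [0.3, -0.8, 0.3]
grip_width: 0.399
```

```bash
python3 look.py w20 wrist
```

```text
19.6 [[-5.300e-03  6.100e-02  9.981e-01  4.632e-01]
 [-8.000e-04  9.981e-01 -6.100e-02  2.237e-01]
 [-1.000e+00 -1.200e-03 -5.200e-03  1.049e-01]
 [ 0.000e+00  0.000e+00  0.000e+00  1.000e+00]] [ 0.1   0.3  -0.72  1.87  0.22  1.06 -0.77] [ 0.3 -0.8  0.3] 0.3990373500578752
```

View pics/w20.png

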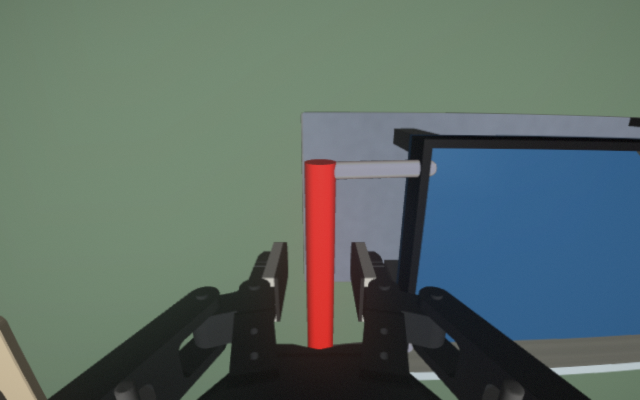

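The fingers are clear of the bar, which is centred at column 320. I'll retreat upward.

Call:
{"fn": "play_rows", "kwargs": {"increments": "-0.01 0 0 0;-0.025 0 0 0;-0.035 0 0 0;-0.035 0 0 0;-0.03 0 0 0;0 0 0 0;0 0 0 0;0 0 0 0;0 0 0 0;0 0 0 0;0 0 0 0"}}

```text
clock: 20.75
position: [0.462, 0.2239, 0.2468]
ee_rot: [0.02, 0.71, -0.021, 0.704]
ft_force: [0.2, -0.1, -0.9]
grip_width: 0.402
```

```bash
python3 look.py s21 scene; python3 look.py t21 top>/dev/null
python3 - <<'E'
import cv2
s=cv2.imread('pics/s21.png')
cv2.imwrite('pics/s21c.png',cv2.resize(s[120:360,300:500],None,fx=2.5,fy=2.5,interpolation=cv2.INTER_CUBIC))
from h import *
import pickle
c,T=pickle.load(open('pics/s21.pkl','rb'))
X=np.array([np.cos(-.055),np.sin(-.055),0])
E
```

```text
20.75 [[-0.0081  0.0588  0.9982  0.462 ]
 [-0.0011  0.9983 -0.0588  0.2239]
 [-1.     -0.0016 -0.0081  0.2468]
 [ 0.      0.      0.      1.    ]] [ 0.15  0.15 -0.75  1.7   0.1   1.34 -0.68] [ 0.2 -0.1 -0.9] 0.4015905828871749
```

View pics/s21c.png

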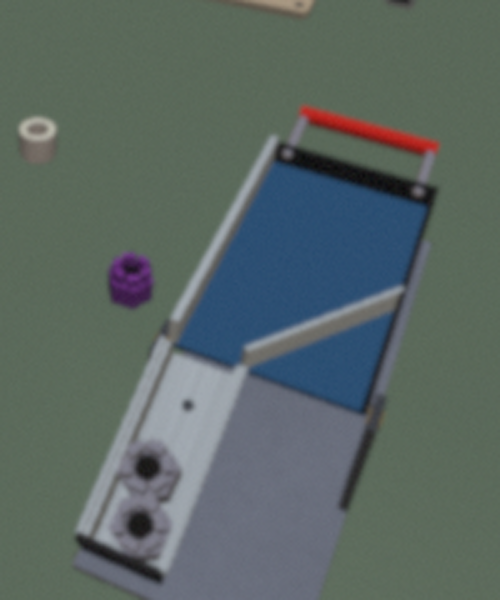

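View pics/t21.png

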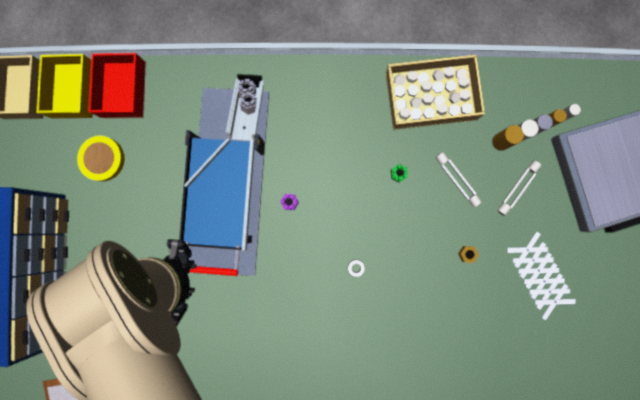

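```bash
python3 -c "
from workcell import workorder
print(workorder.hand_in())"
```

```text
the job is handed in; nothing more can be done
None
```

I finished the job and handed it in at about 21 s on the robot's clock; no verdict is reported.

- **Placing:** I gripped the steel nut from the counter across its flats and set it castle end up at the free spot. A wrist picture put it about 1 mm from where I aimed. The force reading gave no clear touchdown, so I judged contact from the height no longer dropping.
- **Tilting:** I held the red bar and raised the tray to about 0.72 rad, then held it there for a second. The nuts ran into the channel one behind the other.
- **Lowering:** I lowered the tray to level, opened the gripper and backed off upward.

**Last checks:** The final scene and top pictures show both nuts in the channel, one behind the other against the end stop. The bar is back where it started to within about 1–2 pixels. The gripper is clear at about 0.25 m high, and the look-alikes have not moved. Apart from the unclear touchdown force, no check failed or disagreed. The force readings I took after each move never passed about 7 N.

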